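# Lower the ratcheted splash cover over the crucible

### The job

The splash cover of the crucible heater is held up by a ratchet. With the fingertips, press the red pawl's tab all the way down so the pawl is clear of the teeth, then push the cover arm down past its teeth by its yellow crossbar until it lies fully down on its stop over the open crucible. Leave the pawl released, grasp or lift nothing, leave the crucibles and other things where they stand, and finish with the robot clear of everything.

Things in the scene. Friction and masses are not known exactly. Their poses are not given: they have to be found in the camera images.
- station: fixed heater: white base 160 x 400 x 18 mm (own x, y, z; centred at y = +10 mm), 150 mm square block 50 mm high with dark hot spot (top 55 mm) at y = +90 mm. Origin on the bench. The arm moves in the station's y-z plane: arm to +y of the hinge, pawl tab to -y. Aluminium cheeks at x = +-20 mm carry hinge (y = -60 mm, 127 mm high) and pawl (y = -130 mm, 179 mm high)
- hinge (a point): centre of the cover arm's hinge, 115 mm above the bench; its axis is the station's x (level). On the arm here is a steel toothed disc of 66 mm radius; 150 mm along the arm hangs the round aluminium cover, 72 mm across
- cover_arm (a joint): angle of the blue cover arm, rad: 0 = fully down, level, on its rubber stop; 1.05 = highest. Starts at 0.84 to 1.03. Stiff hinge (1.2 N m friction): it stays where it is left and must be pushed, 3 to 8 N at the bar. With the pawl engaged it is stopped by a tooth at 0.80, 0.55 or 0.30
- bar (a point): centre of the yellow round crossbar at the arm's free end: 18 mm diameter, 90 mm long, along the station's x axis, 240 mm from the hinge. At arm angle a it lies 0.24 cos(a) m along the station's +y from the hinge and 0.24 sin(a) m above it
- pawl (a joint): angle of the red rocker pawl in rad: 0 = engaged in the teeth, 0.32 = tab fully down on its end stop; its hook clears the teeth above about 0.15. The pivot is stiff: about 2 to 3 N at the tab, and it stays where it is left (no spring return)
- tab (a point): middle of the upper face of the red pawl's tab (36 mm in station x, 30 mm in y, 8 mm thick), about 195 mm above the bench at the start. The tab lies 55 mm to -y of the pawl's pivot and goes down about 18 mm when pressed; its pivot axis is the station's x
- crucible: open steel crucible standing loose on the hot spot under the cover: 48 mm across the rim, 30 mm at the foot, 42 mm tall; origin at the centre of its underside. The lowered cover hangs 5 mm above its rim and does not touch it. Leave alone
- capped0: bystander: steel crucible 1 of 3 (48 mm across the rim, 45 mm tall) with a foil-coloured cap, standing loose on the bench on the robot's side of the station; origin at the centre of its underside. Leave alone
- capped1: bystander: steel crucible 2 of 3 (48 mm across the rim, 45 mm tall) with a foil-coloured cap, standing loose on the bench on the robot's side of the station; origin at the centre of its underside. Leave alone
- capped2: bystander: steel crucible 3 of 3 (48 mm across the rim, 45 mm tall) with a foil-coloured cap, standing loose on the bench on the robot's side of the station; origin at the centre of its underside. Leave alone
- tile: bystander: white ceramic tile 100 x 200 x 12 mm lying on the bench to the left; origin under its centre
- spatula: bystander: 200 mm lab spatula lying on the bench to the right; origin under it
- bottle: bystander: white plastic bottle, 64 mm diameter, 160 mm tall, red cap, on the bench to the right; origin at the centre of its underside

How it is judged:
By the outcome, as a careful person would: the job done as asked, in the order asked, and still so for the second after the job is handed in, with the robot touching nothing.
It also fails if it takes over 48 s, if anything falls off the work surface, if the arm or the gripper's body presses on something with over 40 N, if the wrist force passes 120 N, or if a joint passes its speed limit or range.

### The arm

A 6-joint arm with a two-finger parallel gripper is mounted at the origin on the work surface. World frame = base frame: x ahead of the robot, y to its left, z up, the work surface at z = 0. Lengths are in mm, angles in rad, forces in N, time in s.
With the tool pointing down it reaches from about 325 to 775 mm from the base axis. Payload 9.3 kg.
Tool frame: the origin (TCP) lies between the finger pads; the fingertips stand 22 mm ahead of it and the grasp point (between the pads) lies 3 mm ahead of it; z points along the fingers, y is the line along which they close (so a half turn about z gives the same grasp; the last joint's range is limited). The gripper opens to 85 mm and grips with 20 to 120 N. Pads are 22 mm wide; open, the fingers measure 114 mm over their backs; the gripper's body (76 mm by 85 mm) begins 54 mm behind the grasp point. The pads swing forward as they close: fully open they stand 13 mm farther back than shut.
Start: joints at [-1.355, 0.259, 0.021, 1.334, 0, 1.418], TCP at [198.266, -513.018, 253.279] pointing down, gripper open.
Joint ranges: [-3.04, 3.04], [-0.91, 1.82], [-1.04, 1.36], [-1.92, 1.95], [-1.52, 1.45], [-3.14, 3.14]. Speed limits (rad/s): [2.22, 2.22, 2.79, 3.14, 3.14, 3.14].

### API

Orientations are given as a unit quaternion [x, y, z, w].
In Python, from station import manip gives the robot as it stands.
- The arm moves only by the tool play_rows, never from a script. Its argument "steps" is a list of rows, each a list of 6 numbers: the shift along the tool's x, y, z in mm, then the turn, a rotation vector about the tool's x, y, z in rad. A call has 1 to 5 rows; each row shifts and turns the commanded pose from where the row before left it, along the tool's axes as they then stand; what a row does not reach is not made up. A row lasts 1/12 s, in which the tool goes at most 41.7 mm and 7.16 degrees, less where a joint would pass 70% of its speed; a pose out of reach is approached as far as the arm can. A call with a gripper value outside its range is refused whole. "fingers" is the opening, from 0 (shut) to 1 (fully open), set as the call begins (left out, the last holds). The fingers move at their own pace and stop on an object; "newtons" is the grip in N (left out, the last holds). Time passes only in rows, so rows that do not move let the fingers close. It gives the time, the measured TCP pose, the force, the opening and the grip force at its end, in the units of the state.
- manip.sense(): the state, without advancing time (a new reading comes with each control period).
- manip.capture(name): name is "scene" or "top"; returns the picture (480x640x3 uint8, red, green, blue); there is no depth.
- manip.camera_info(name): a dict with "intrinsics" (3x3 intrinsics, pixels), "k1" (the pictures are not rectified: a ray, as slopes to the right and down, at radius r is drawn at 1 + k1 r^2 times it, then the intrinsics apply), "cam_to_world" (4x4, takes a point from camera to world coordinates). Camera axes: x right, y down, z forward; pixel columns grow to the right and rows downward; lengths in mm; the calibration is good to about 2 mm. A picture is of the moment at which its call begins. camera_info takes no time and is no camera call.
- manip.job_done(): hands the job in; it is judged then, once.
Trained networks look in the newest picture that a camera, given by its name, has taken for a name from the list of things; names that differ only in an ending like _2 or _b are one class to them, and where a whole thing is asked for, a point or a joint stands for the part that bears it (a point fixed in the world has none). Each returns a list of dicts, best first, with "score" (0 to 1); they miss things now and then, are a little off and sometimes report something else, mostly with a low value. They report only what shows in the picture. A call takes as long as a camera call.
- manip.outline_of(camera, target): "pixels" (480x640 bool, what is visible of it) and "extent" ([centre column, centre row, width, height] in pixels, round what is visible of it).
The state is a dict: "time": time; "q": joint angles; "dq": joint speeds; "joint_efforts": joint torques, N m; "eef_pos": TCP position; "tool_rot": TCP orientation; "wrist_force": force on the tool from outside, world axes, zero at the start; "torque": the same for the moment, N m; "opening": opening from 0.0 (shut) to 1.0 (fully open); "finger_force": force on a finger pad.
Only numpy, scipy, OpenCV 4.12 (cv2) and the standard library are available. Lean on these libraries where they do the work, as an engineer would, in place of code of your own. Each camera call takes 0.05 s, during which the arm holds its last target. There are 200 camera calls.

## Working session

There is one attempt and no reset: what is moved stays moved. The work goes in short steps, Python scripts to look and compute and a tool call to move; the robot and the scene stay as the last step left them, time stands still between calls to the robot, and variables do not carry over. Pictures are saved under pics/ and viewed, at most 10 in all, crops included, and the job is handed in when it is done.

Besides the shell and the picture viewer there is one more tool, called after "Call:" as name(argument=value, ...), one argument or row to a line, values as JSON. play_rows: Moves the arm, as the interface text tells. Its arguments: {"type":"object","properties":{"steps":{"type":"array"},"fingers":{"type":"number"},"newtons":{"type":"number"}},"required":["steps"]}

```bash
mkdir -p pics; ls
cat > h.py <<'E'
import numpy as np, cv2
from station import manip
from scipy.spatial.transform import Rotation as R
def snap(c,n):
    im=manip.capture(c); cv2.imwrite(f'pics/{n}.png',im[:,:,::-1]); return im
def proj(c,P):
    i=manip.camera_info(c); T=np.linalg.inv(np.array(i['cam_to_world'])); K=np.array(i['intrinsics'])
    p=(T[:3,:3]@np.atleast_2d(P).T).T+T[:3,3]; s=p[:,:2]/p[:,2:]; s=s*(1+i['k1']*(s**2).sum(1,keepdims=True))
    return s@K[:2,:2].T+K[:2,2]
def ray(c,uv):
    i=manip.camera_info(c); T=np.array(i['cam_to_world']); K=np.array(i['intrinsics'])
    d=np.linalg.solve(K[:2,:2],np.array(uv,float)-K[:2,2]); s=d.copy()
    for _ in range(20): s=d/(1+i['k1']*(s@s))
    return T[:3,3],T[:3,:3]@np.array([s[0],s[1],1])
def atz(c,uv,z):
    o,d=ray(c,uv); return o+d*(z-o[2])/d[2]
E
python3 - <<'E'
from h import *
for c in('scene','top'):
    snap(c,c+'0'); i=manip.camera_info(c); print(c,np.round(i['cam_to_world'],2).tolist(),np.round(i['intrinsics'],0).tolist(),i['k1'])
    for t in('station','cover_arm','bar','pawl','tab','crucible','capped0','bottle'):
        r=manip.outline_of(c,t)
        print(c,t,[(round(a['score'],2),np.round(a['extent']).tolist()) for a in r[:3]])
print(manip.sense())
E
```

```text
pics
scene [[0.04, 0.76, -0.65, 1169.36], [1.0, -0.02, 0.03, -33.39], [0.01, -0.65, -0.76, 986.47], [0.0, 0.0, 0.0, 1.0]] [[485.0, 0.0, 322.0], [0.0, 485.0, 236.0], [0.0, 0.0, 1.0]] 0.040454645043767196
scene station [(0.88, [352.0, 270.0, 182.0, 137.0])]
scene cover_arm [(0.75, [297.0, 244.0, 71.0, 19.0]), (0.7, [356.0, 241.0, 112.0, 84.0])]
scene bar [(0.69, [354.0, 244.0, 108.0, 82.0])]
scene pawl [(0.66, [293.0, 242.0, 68.0, 21.0])]
scene tab [(0.78, [296.0, 244.0, 71.0, 22.0])]
scene crucible [(0.9, [390.0, 283.0, 19.0, 24.0])]
scene capped0 [(0.75, [411.0, 254.0, 22.0, 20.0]), (0.52, [344.0, 240.0, 16.0, 19.0]), (0.43, [384.0, 255.0, 16.0, 14.0])]
scene bottle [(0.9, [145.0, 298.0, 36.0, 54.0])]
top [[0.0, -0.99, 0.13, 306.98], [-1.0, 0.0, 0.01, 14.44], [-0.01, -0.13, -0.99, 1375.68], [0.0, 0.0, 0.0, 1.0]] [[528.0, 0.0, 314.0], [0.0, 528.0, 244.0], [0.0, 0.0, 1.0]] -0.03902427268784081
top station [(0.72, [296.0, 224.0, 168.0, 89.0]), (0.22, [235.0, 272.0, 22.0, 17.0])]
top cover_arm [(0.79, [289.0, 206.0, 105.0, 53.0])]
top bar [(0.72, [289.0, 208.0, 103.0, 56.0]), (0.56, [257
[... 329 characters left out ...]
.0])]
{'time': 0.9, 'q': array([-1.35458698e+00,  2.58562011e-01,  2.14748797e-02,  1.33369258e+00,
        1.11961266e-05,  1.41820712e+00]), 'dq': array([-0.0013939 ,  0.00056888, -0.00077736, -0.00053081,  0.00086653,
        0.0010405 ]), 'joint_efforts': array([ 1.24669481e-03, -5.55370867e+01,  3.44734848e+01,  1.18409891e-03,
       -2.43772238e-04, -3.74292767e-06]), 'eef_pos': array([ 198.2729739 , -513.00187555,  253.28947443]), 'tool_rot': array([9.83046575e-01, 1.83356025e-01, 5.85953122e-06, 8.12784098e-06]), 'wrist_force': array([-1.26255159, -0.40864467,  0.2925614 ]), 'torque': array([-0.01701078,  0.02909585, -0.00805176]), 'finger_force': 0.0, 'opening': 0.9995466360528538}
```

View pics/scene0.png

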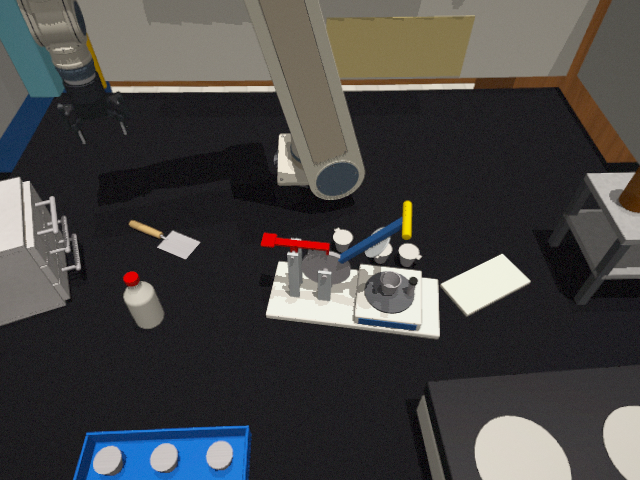

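View pics/top0.png

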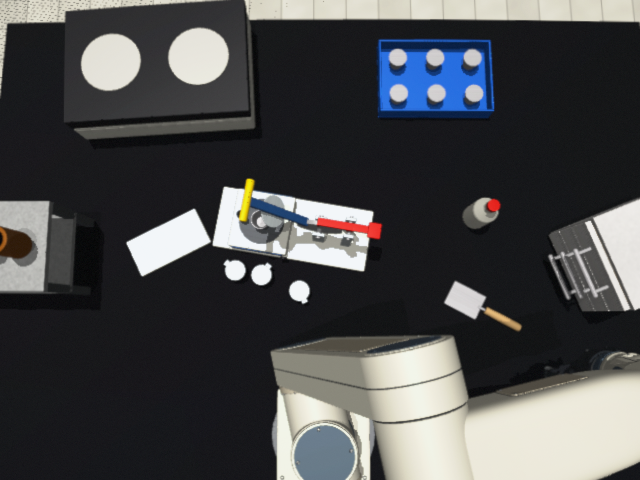

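Top view: the red tab is at about (374,230), the yellow bar at about (246,200), and the capped crucibles at (235,270), (261,274) and (300,291). In the scene view, the tab is at (268,240) and the bar at (407,220). I'll fit the station pose from these next.

Run:
```python
from h import *
from scipy.optimize import least_squares
obs={}
for c in('scene','top'):
    im=cv2.imread(f'pics/{c}0.png'); hsv=cv2.cvtColor(im,cv2.COLOR_BGR2HSV)
    H,S,V=[hsv[...,k].astype(int) for k in range(3)]
    yel=((abs(H-28)<6)&(S>180)&(V>120)); red=(((H<6)|(H>174))&(S>180)&(V>100))
    roi=np.zeros_like(yel); roi[170:260,235:440]=1
    y=np.argwhere(yel&roi)[:,::-1]; r=(red&roi).astype(np.uint8)
    ct=y.mean(0); u=np.linalg.svd(y-ct,full_matrices=False)[2][0]; t=(y-ct)@u
    ends=[ct+u*t.min(),ct+u*t.max()]
    n,l,st,cen=cv2.connectedComponentsWithStats(r)
    rr=np.argwhere(r)[:,::-1]
    col=np.array([(k,(rr[:,0]==k).sum()) for k in np.unique(rr[:,0])])
    print(c,'bar',ct.round(1),np.round(ends,1),'red cols',col.tolist())
    if c=='top': tp=rr[rr[:,0]>=369]
    else: tp=rr[rr[:,0]<=275]
    tab=(tp.min(0)+tp.max(0))/2; print('tab',tab)
    obs[c]=(ct,tab)
    o=obs
base={'top':[(222,187),(374,209),(364,270),(213,248)]}
def st(p,P):
    x,y,w=p[:3]; P=np.atleast_2d(P); return np.c_[x+P[:,0]*np.cos(w)-P[:,1]*np.sin(w), y+P[:,0]*np.sin(w)+P[:,1]*np.cos(w),P[:,2]]
def f(p):
    a=p[3]; bar=[0,-60+240*np.cos(a),115+240*np.sin(a)]; tab=[0,-185,193]
    return np.concatenate([(proj(c,st(p,[bar,tab]))-np.array(obs[c])).ravel() for c in obs])
for w0 in(0,np.pi):
    s=least_squares(f,[500,50,w0,0.9]); print(w0,s.x.round(3),s.fun.round(1))
    if s.cost<200:
        p=s.x; a=p[3]
        print(st(p,[[0,-60+240*np.cos(a),115+240*np.sin(a)],[0,-185,195],[0,-60,115],[0,180,115]]).round(1))
        for c in('top','scene'): print(c,proj(c,st(p,[[-80,-190,18],[80,-190,18],[80,210,18],[-80,210,18]])).round(0).tolist())
for uv in[(301,291),(261,275),(235,270)]: print(atz('top',uv,40).round(0))
```

```text
scene bar [406.8 220. ] [[407.2 201. ]
 [406.4 238.1]] red cols [[261, 5], [262, 10], [263, 13], [264, 15], [265, 15], [266, 14], [267, 14], [268, 14], [269, 14], [270, 14], [271, 15], [272, 15], [273, 14], [274, 13], [275, 11], [276, 12], [277, 9], [278, 9], [279, 8], [280, 8], [281, 8], [282, 8], [283, 8], [284, 8], [285, 9], [286, 9], [287, 9], [288, 8], [289, 8], [290, 9], [291, 12], [292, 10], [293, 10], [294, 10], [295, 11], [296, 12], [297, 7], [298, 7], [299, 7], [300, 7], [301, 7], [302, 8], [303, 8], [304, 9], [305, 9], [306, 9], [307, 8], [308, 8], [309, 8], [310, 8], [311, 8], [312, 8], [313, 9], [314, 9], [315, 9], [316, 8], [317, 8], [318, 8], [319, 8], [320, 8], [321, 8], [322, 8], [323, 9], [324, 9], [325, 9], [326, 11], [327, 12], [328, 11], [329, 6]]
tab [268.  239.5]
top bar [246.3 199.5] [[250.3 178.7]
 [242.4 220.7]] red cols [[318, 7], [319, 7], [320, 7], [321, 7], [322, 7], [323, 7], [324, 7], [325, 6], [326, 7], [327, 7], [328, 7], [329, 7], [330, 7], [331, 6], [332, 7], [333, 7], [334, 7], [335, 7], [336, 6], [337, 7], [338, 7], [339, 7], [340, 7], [341, 7], 
[... 1825 characters left out ...]
         ^^^^^^^^^^^^^^^^^^^^^^
                             mf)
                             ^^^
    df = [f_eval - f0 for f_eval in f_evals]
                                    ^^^^^^^
    f = np.atleast_1d(self.fun(x, *self.args, **self.kwargs))
                      ~~~~~~~~^^^^^^^^^^^^^^^^^^^^^^^^^^^^^^
    return np.atleast_1d(self.fun(x))
                         ~~~~~~~~^^^
    return self.f(x, *self.args, **self.kwargs)
           ~~~~~~^^^^^^^^^^^^^^^^^^^^^^^^^^^^^^
  File "<stdin>", line 26, in f
  File "h.py", line 7, in proj
    i=manip.camera_info(c); T=np.linalg.inv(np.array(i['cam_to_world'])); K=np.array(i['intrinsics'])
ValueError: time passes only in moves, steps and waits
```

The fit is tight: residuals are under 1 px and the base corners agree. Arm angle is 0.86, and the tab is at about (489.5, -115.5, 195). I'll align the tool to the station and shut the fingers.

Call:
play_rows(
  steps=[
    [0,0,0,0,0,0.108],
    [0,0,0,0,0,0.108],
    [0,0,0,0,0,0.108],
    [0,0,0,0,0,0.108],
    [0,0,0,0,0,0.108],
  ],
  fingers=0,
  newtons=20,
)

```text
time: 1.32
eef_pos: [198.3, -513.0, 253.3]
tool_rot: [0.996, -0.088, -0.0, -0.0]
wrist_force: [0.2, -0.3, -0.4]
opening: 0.298
finger_force: 0.0
```

Run:
```python
from h import *
s=manip.sense(); print(s['q'].round(3),s['eef_pos'].round(1),s['opening'],s['time']); Rm=R.from_quat(s['tool_rot']).as_matrix(); print(Rm.round(3))
print((Rm.T@(np.array([489.5,-115.5,253])-s['eef_pos'])).round(1))
```

```text
[-1.355  0.259  0.022  1.334 -0.     1.963] [ 198.3 -513.   253.3] 0.2983681386766435 1.3167
[[ 0.984 -0.176 -0.   ]
 [-0.176 -0.984  0.   ]
 [-0.    -0.    -1.   ]]
[ 2.169e+02 -4.425e+02  3.000e-01]
```

The last joint would run close to its limit in this orientation, so I'll turn a quarter turn back. That leaves tool x along the station's y.

Call:
play_rows(
  steps=[
    [0,0,0,0,0,-0.1045],
    [0,0,0,0,0,-0.1045],
    [0,0,0,0,0,-0.1045],
    [0,0,0,0,0,-0.1045],
    [0,0,0,0,0,-0.1045],
  ],
)

```text
time: 1.73
eef_pos: [198.3, -513.0, 253.3]
tool_rot: [0.984, 0.177, 0.0, 0.0]
wrist_force: [-0.3, -0.3, -0.9]
opening: -0.001
finger_force: 0.0
```

Call:
play_rows(
  steps=[
    [0,0,0,0,0,-0.1045],
    [0,0,0,0,0,-0.1045],
    [0,0,0,0,0,-0.1045],
    [0,0,0,0,0,-0.1045],
    [0,0,0,0,0,-0.1045],
  ],
)

```text
time: 2.15
eef_pos: [198.3, -513.0, 253.3]
tool_rot: [0.905, 0.425, -0.0, 0.0]
wrist_force: [-0.8, 0.7, -0.4]
opening: -0.003
finger_force: 0.0
```

Call:
play_rows(
  steps=[
    [0,0,0,0,0,-0.1045],
    [0,0,0,0,0,-0.1045],
    [0,0,0,0,0,-0.1045],
    [0,0,0,0,0,-0.1045],
    [0,0,0,0,0,-0.1045],
  ],
)

```text
time: 2.57
eef_pos: [198.3, -513.0, 253.3]
tool_rot: [0.764, 0.645, 0.0, -0.0]
wrist_force: [0.1, 0.8, 0.7]
opening: -0.002
finger_force: 0.0
```

Run:
```python
from h import *
s=manip.sense(); print(s['q'].round(3),s['eef_pos'].round(1),s['opening'],s['time']); Rm=R.from_quat(s['tool_rot']).as_matrix(); print(Rm.round(3))
print((Rm.T@(np.array([489.5,-115.5,253])-s['eef_pos'])).round(1))
```

```text
[-1.355  0.259  0.021  1.334 -0.     0.386] [ 198.3 -513.   253.3] -0.0021202874566631225 2.5667
[[ 0.169  0.986 -0.   ]
 [ 0.986 -0.169  0.   ]
 [ 0.    -0.    -1.   ]]
[4.409e+02 2.201e+02 3.000e-01]
```

Call:
play_rows(
  steps=[
    [29.3,14.7,0,0,0,0],
    [29.3,14.7,0,0,0,0],
    [29.3,14.7,0,0,0,0],
    [29.3,14.7,0,0,0,0],
    [29.3,14.7,0,0,0,0],
  ],
)

```text
time: 2.98
eef_pos: [296.6, -380.3, 253.4]
tool_rot: [0.766, 0.643, -0.0, 0.0]
wrist_force: [0.8, -0.7, 0.8]
opening: -0.0
finger_force: 0.0
```

Call:
play_rows(
  steps=[
    [29.3,14.7,0,0,0,0],
    [29.3,14.7,0,0,0,0],
    [29.3,14.7,0,0,0,0],
    [29.3,14.7,0,0,0,0],
    [29.3,14.7,0,0,0,0],
  ],
)

```text
time: 3.4
eef_pos: [394.6, -248.5, 253.5]
tool_rot: [0.766, 0.643, 0.0, 0.0]
wrist_force: [0.6, -0.1, 0.3]
opening: -0.004
finger_force: 0.0
```

Call:
play_rows(
  steps=[
    [29.3,14.7,0,0,0,0],
    [29.3,14.7,0,0,0,0],
    [29.3,14.7,0,0,0,0],
    [29.3,14.7,0,0,0,0],
    [29.3,14.7,0,0,0,0],
  ],
)

```text
time: 3.82
eef_pos: [492.5, -116.9, 253.5]
tool_rot: [0.766, 0.643, 0.0, 0.0]
wrist_force: [0.2, -1.3, 0.0]
opening: -0.003
finger_force: 0.0
```

Call:
play_rows(
  steps=[
    [0,0,7,0,0,0],
    [0,0,7,0,0,0],
    [0,0,7,0,0,0],
    [0,0,4,0,0,0],
  ],
)

```text
time: 4.15
eef_pos: [490.9, -119.0, 227.1]
tool_rot: [0.766, 0.642, -0.0, -0.001]
wrist_force: [1.2, -1.1, -0.3]
opening: -0.0
finger_force: 0.0
```

Run:
```python
from h import *
a=snap('scene','s1')[150:330,200:440]; b=snap('top','t1')[150:330,200:440]
cv2.imwrite('pics/c1.png',cv2.resize(np.vstack([a,b])[:,:,::-1],None,fx=1.66,fy=1.66,interpolation=cv2.INTER_CUBIC))
s=manip.sense(); print(s['q'].round(3),s['eef_pos'].round(1),s['wrist_force'].round(1))
```

```text
[-0.405  0.193 -0.133  1.247 -0.     1.342] [ 490.8 -119.3  227.4] [ 0.3  0.2 -0.1]
```

View pics/c1.png

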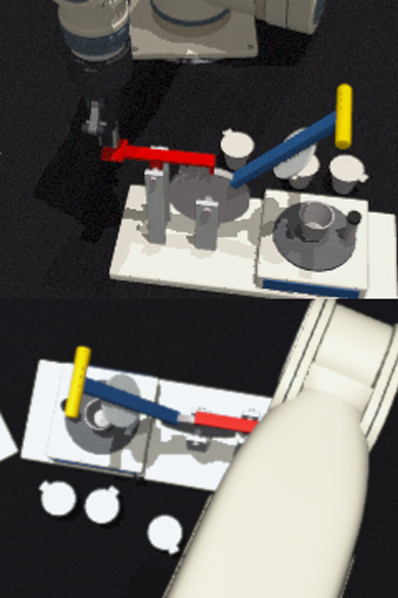

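The scene crop shows the shut fingertips just above the tab's red square, at about crop (113,148); pawl and cover arm haven't moved. I'll press down gently now and watch the force.

Call:
play_rows(
  steps=[
    [0,0,4,0,0,0],
    [0,0,4,0,0,0],
    [0,0,4,0,0,0],
    [0,0,0,0,0,0],
  ],
)

```text
time: 4.58
eef_pos: [491.5, -118.9, 215.8]
tool_rot: [0.766, 0.643, -0.0, -0.0]
wrist_force: [0.3, -0.9, -0.5]
opening: -0.002
finger_force: 0.0
```

Call:
play_rows(
  steps=[
    [0,0,3,0,0,0],
    [0,0,3,0,0,0],
    [0,0,3,0,0,0],
    [0,0,0,0,0,0],
  ],
)

```text
time: 4.92
eef_pos: [491.8, -118.6, 206.9]
tool_rot: [0.766, 0.643, -0.0, 0.0]
wrist_force: [0.2, -1.9, 0.3]
opening: -0.001
finger_force: 0.9
```

Call:
play_rows(
  steps=[
    [0,0,3,0,0,0],
    [0,0,2,0,0,0],
    [0,0,0,0,0,0],
  ],
)

```text
time: 5.17
eef_pos: [491.7, -118.5, 201.9]
tool_rot: [0.766, 0.643, -0.0, -0.0]
wrist_force: [-0.2, -3.3, 1.3]
opening: -0.0
finger_force: 1.2
```

Run:
```python
from h import *
a=snap('scene','s2')[200:300,230:350]
cv2.imwrite('pics/c2.png',cv2.resize(a[:,:,::-1],None,fx=5,fy=5,interpolation=cv2.INTER_CUBIC))
s=manip.sense(); print(s['eef_pos'].round(1),s['wrist_force'].round(1))
```

```text
[ 491.7 -118.3  202. ] [-0.2 -1.8  1.8]
```

View pics/c2.png

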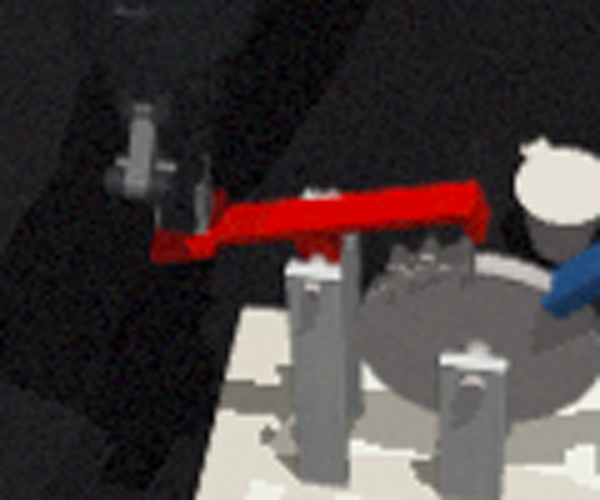

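The pawl is tilting: its hook has lifted off the disc at crop (480,230) and the tab is under the fingertips. I'll keep going to the end stop.

Call:
play_rows(
  steps=[
    [0,0,2,0,0,0],
    [0,0,2,0,0,0],
    [0,0,0,0,0,0],
  ],
)

```text
time: 5.47
eef_pos: [492.0, -118.5, 200.6]
tool_rot: [0.766, 0.643, 0.001, 0.001]
wrist_force: [-5.2, -0.0, 23.8]
opening: -0.002
finger_force: 11.3
```

Call:
play_rows(
  steps=[
    [0,0,1.5,0,0,0],
    [0,0,1.5,0,0,0],
    [0,0,0,0,0,0],
  ],
)

```text
time: 5.72
eef_pos: [492.3, -118.5, 200.0]
tool_rot: [0.766, 0.643, 0.002, 0.003]
wrist_force: [-13.0, 1.7, 46.2]
opening: 0.001
finger_force: 21.8
```

At the stop, the force rose steeply to 46 N with under 1 mm of motion. I'll retreat upward.

Call:
play_rows(
  steps=[
    [0,0,-20,0,0,0],
    [0,0,-35,0,0,0],
    [0,0,-35,0,0,0],
    [0,0,-35,0,0,0],
    [0,0,-35,0,0,0],
  ],
)

```text
time: 6.13
eef_pos: [491.2, -117.6, 356.6]
tool_rot: [0.766, 0.643, 0.0, -0.001]
wrist_force: [0.5, -1.4, 0.7]
opening: -0.002
finger_force: 0.0
```

Run:
```python
from h import *
a=snap('scene','s3')[200:300,230:350]
cv2.imwrite('pics/c3.png',cv2.resize(a[:,:,::-1],None,fx=5,fy=5,interpolation=cv2.INTER_CUBIC))
s=manip.sense(); print(s['eef_pos'].round(1),s['wrist_force'].round(1),s['q'].round(2))
Rm=R.from_quat(s['tool_rot']).as_matrix(); print(Rm.round(3)); print((Rm.T@(np.array([537.3,162.2,350])-s['eef_pos'])).round(1))
```

```text
[ 492.2 -118.1  363.1] [-2.8  1.   3.2] [-0.4   0.17  0.18  1.57  0.    1.34]
[[ 0.173  0.985  0.007]
 [ 0.985 -0.173 -0.002]
 [-0.001  0.007 -1.   ]]
[283.8  -4.2  12.9]
```

View pics/c3.png

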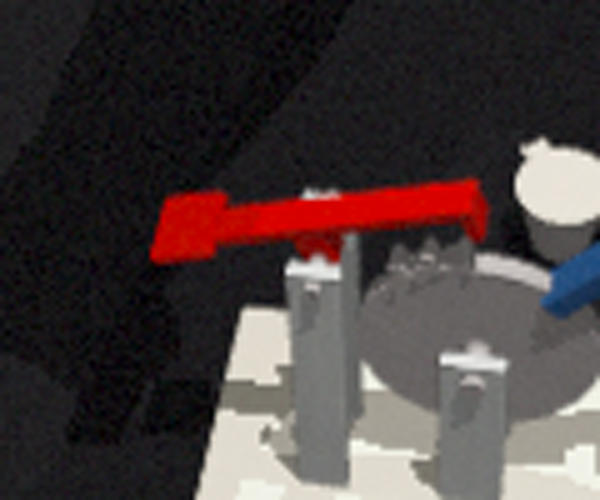

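The pawl stays released: the tab is low at crop (190,225) and the hook is clear of the teeth. Next I'll move over the bar.

Call:
play_rows(
  steps=[
    [35.5,-0.5,0,0,0,0],
    [35.5,-0.5,0,0,0,0],
    [35.5,-0.5,0,0,0,0],
    [35.5,-0.5,0,0,0,0],
  ],
)

```text
time: 6.52
eef_pos: [514.2, 23.6, 354.9]
tool_rot: [0.766, 0.643, 0.0, -0.001]
wrist_force: [-0.3, -0.4, -0.1]
opening: -0.001
finger_force: 0.0
```

Call:
play_rows(
  steps=[
    [35.5,-0.5,0,0,0,0],
    [35.5,-0.5,0,0,0,0],
    [35.5,-0.5,0,0,0,0],
    [35.5,-0.5,0,0,0,0],
    [0,0,0,0,0,0],
  ],
)

```text
time: 6.93
eef_pos: [536.9, 167.4, 354.0]
tool_rot: [0.765, 0.645, -0.0, -0.002]
wrist_force: [0.8, -0.8, -0.6]
opening: -0.001
finger_force: 0.0
```

Run:
```python
from h import *
from scipy.optimize import least_squares
im=snap('scene','s4'); a=im[120:280,340:500]
cv2.imwrite('pics/c4.png',cv2.resize(a[:,:,::-1],None,fx=3.5,fy=3.5,interpolation=cv2.INTER_CUBIC))
s=manip.sense(); print(s['eef_pos'].round(1),s['wrist_force'].round(1),s['q'].round(2))
Rm=R.from_quat(s['tool_rot']).as_matrix(); print(Rm.round(3)); print((Rm.T@(np.array([537.3,162.2,s['eef_pos'][2]])-s['eef_pos'])).round(1))
# pawl angle: tab top corners by model
x,y,w=520.915,66.806,-.171
st=lambda P:np.c_[x+P[:,0]*np.cos(w)-P[:,1]*np.sin(w), y+P[:,0]*np.sin(w)+P[:,1]*np.cos(w),P[:,2]]
for q in(0,.15,.2,.25,.32):
    P=[]
    for X in(-18,18):
        for Y in(-70,-40):
            for Z in(8,16): P.append([X,-130+Y*np.cos(q)-Z*np.sin(q),179+Z*np.cos(q)+Y*np.sin(q)])
    u=proj('scene',st(np.array(P))); print(q,u.min(0).round(1),u.max(0).round(1))
hsv=cv2.cvtColor(im,cv2.COLOR_RGB2HSV).astype(int); r=((hsv[...,0]<6)|(hsv[...,0]>174))&(hsv[...,1]>180)&(hsv[...,2]>80)
r[:, :240]=0; p=np.argwhere(r&(np.arange(640)[None]<274)&(np.arange(480)[:,None]>200)&(np.arange(480)[:,None]<280)); print(p.min(0)[::-1],p.max(0)[::-1])
```

```text
[536.8 165.2 354.1] [-0.5 -1.1  0.2] [0.15 0.27 0.3  1.6  0.   1.89]
[[ 0.169  0.986 -0.002]
 [ 0.986 -0.169  0.001]
 [ 0.001 -0.002 -1.   ]]
[-2.9  1.  -0. ]
0 [258.8 231.8] [276.3 248.3]
0.15 [258.5 234.9] [276.1 250.1]
0.2 [258.6 235.6] [276.1 250.9]
0.25 [258.8 236.2] [276.2 252. ]
0.32 [259.1 237.1] [276.4 253.4]
[260 238] [273 252]
```

View pics/c4.png

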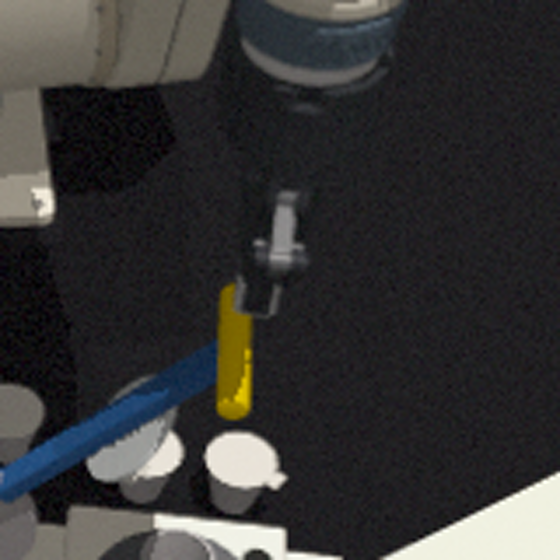

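The tab's extent matches the model at 0.32 rad, so the pawl is fully released. In the crop, the fingertips at (258,310) stand above the bar, whose middle is at (234,350), a few mm outward of it. I'll correct that, come down to contact, then follow the arc.

Call:
play_rows(
  steps=[
    [-2,1,7,0,0,0],
    [-2,0,7,0,0,0],
    [0,0,6,0,0,0],
    [0,0,6,0,0,0],
    [0,0,0,0,0,0],
  ],
)

```text
time: 7.4
eef_pos: [537.2, 157.2, 328.6]
tool_rot: [0.766, 0.642, 0.0, -0.001]
wrist_force: [0.0, -0.3, 0.2]
opening: -0.002
finger_force: 0.0
```

Call:
play_rows(
  steps=[
    [7.7,0,6.9,0,0,0],
    [7.3,0,7.2,0,0,0],
    [7.1,0,7.5,0,0,0],
  ],
)

```text
time: 7.65
eef_pos: [541.3, 179.4, 308.2]
tool_rot: [0.766, 0.642, 0.001, 0.0]
wrist_force: [-1.9, 2.4, 7.3]
opening: 0.0
finger_force: 3.8
```

Call:
play_rows(
  steps=[
    [7.7,0,7.8,0,0,0],
    [7.4,0,8.1,0,0,0],
    [7,0,8.4,0,0,0],
    [5.6,0,8.6,0,0,0],
  ],
)

```text
time: 7.98
eef_pos: [546.1, 207.0, 274.3]
tool_rot: [0.766, 0.643, 0.0, 0.0]
wrist_force: [-1.1, -0.3, 4.9]
opening: -0.001
finger_force: 2.5
```

Run:
```python
from h import *
im=snap('scene','s5'); a=im[150:310,250:500]
cv2.imwrite('pics/c5.png',cv2.resize(a[:,:,::-1],None,fx=3,fy=3,interpolation=cv2.INTER_CUBIC))
s=manip.sense(); print(s['eef_pos'].round(1),s['wrist_force'].round(1))
```

```text
[546.2 208.  272.6] [2.1 3.8 3. ]
```

View pics/c5.png

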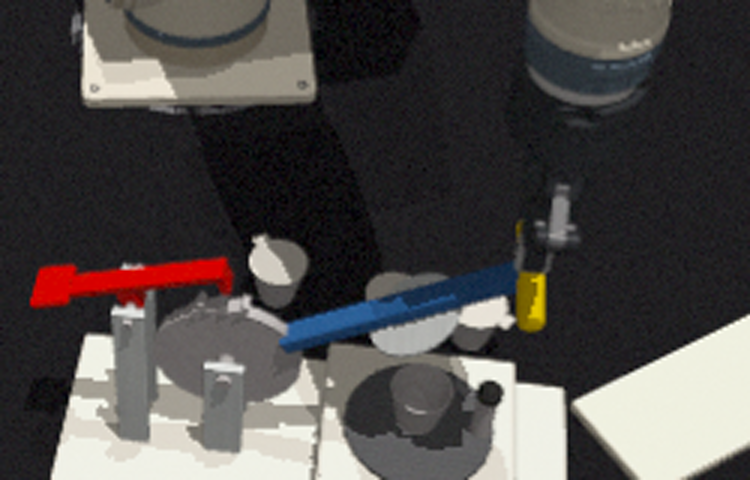

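The fingertips sit on the middle of the bar at crop (532,258). The arm is past the first tooth and the pawl is still up. I'll continue along the arc.

Call:
play_rows(
  steps=[
    [5.3,0,8.9,0,0,0],
    [4.9,0,9.1,0,0,0],
    [4.5,0,9.3,0,0,0],
    [4.1,0,9.5,0,0,0],
    [3.7,0,9.6,0,0,0],
  ],
)

```text
time: 8.45
eef_pos: [550.3, 230.2, 228.5]
tool_rot: [0.766, 0.643, 0.001, -0.0]
wrist_force: [0.1, 4.4, 5.9]
opening: -0.001
finger_force: 3.0
```

Call:
play_rows(
  steps=[
    [3.2,0,9.8,0,0,0],
    [2.9,0,9.9,0,0,0],
    [2.4,0,10,0,0,0],
    [2,0,10.1,0,0,0],
    [1.5,0,10.2,0,0,0],
  ],
)

```text
time: 8.87
eef_pos: [552.5, 241.6, 178.2]
tool_rot: [0.766, 0.643, 0.001, -0.0]
wrist_force: [1.0, 3.2, 4.7]
opening: -0.006
finger_force: 2.3
```

Call:
play_rows(
  steps=[
    [1.1,0,10,0,0,0],
    [0.6,0,8,0,0,0],
    [0.2,0,4,0,0,0],
    [0,0,0,0,0,0],
  ],
)

```text
time: 9.2
eef_pos: [551.9, 242.3, 155.1]
tool_rot: [0.766, 0.643, -0.001, -0.0]
wrist_force: [-0.3, -1.1, 0.2]
opening: -0.0
finger_force: 0.0
```

Call:
play_rows(
  steps=[
    [0,0,3,0,0,0],
    [0,0,3,0,0,0],
    [0,0,0,0,0,0],
  ],
)

```text
time: 9.45
eef_pos: [552.1, 242.5, 150.0]
tool_rot: [0.766, 0.643, -0.0, -0.0]
wrist_force: [0.0, -0.4, 0.2]
opening: 0.0
finger_force: 0.0
```

Call:
play_rows(
  steps=[
    [0,0,2,0,0,0],
    [0,0,2,0,0,0],
    [0,0,0,0,0,0],
  ],
)

```text
time: 9.7
eef_pos: [552.3, 242.6, 146.1]
tool_rot: [0.766, 0.643, -0.0, -0.0]
wrist_force: [-1.1, 0.7, 1.2]
opening: 0.001
finger_force: 0.6
```

Call:
play_rows(
  steps=[
    [0,0,2,0,0,0],
    [0,0,2,0,0,0],
    [0,0,0,0,0,0],
  ],
)

```text
time: 9.95
eef_pos: [552.5, 242.6, 145.4]
tool_rot: [0.766, 0.643, 0.001, 0.001]
wrist_force: [-8.2, -2.5, 25.4]
opening: -0.003
finger_force: 12.8
```

Call:
play_rows(
  steps=[
    [0,0,1.5,0,0,0],
    [0,0,0,0,0,0],
  ],
)

```text
time: 10.12
eef_pos: [552.6, 242.7, 145.2]
tool_rot: [0.766, 0.643, 0.002, 0.001]
wrist_force: [-11.7, -4.3, 36.3]
opening: 0.002
finger_force: 18.0
```

The cover is firmly on its stop, at the expected height. I'll retreat straight up, then away.

Call:
play_rows(
  steps=[
    [0,0,-15,0,0,0],
    [0,0,-35,0,0,0],
    [0,0,-35,0,0,0],
    [0,0,-35,0,0,0],
    [0,0,-35,0,0,0],
  ],
)

```text
time: 10.53
eef_pos: [552.1, 242.5, 297.3]
tool_rot: [0.766, 0.643, -0.0, 0.0]
wrist_force: [1.1, 0.6, -0.5]
opening: 0.002
finger_force: 0.0
```

Call:
play_rows(
  steps=[
    [20,0,-10,0,0,0],
    [20,0,0,0,0,0],
    [0,0,0,0,0,0],
    [0,0,0,0,0,0],
    [0,0,0,0,0,0],
  ],
)

```text
time: 10.95
eef_pos: [559.1, 281.7, 305.0]
tool_rot: [0.766, 0.643, -0.001, -0.0]
wrist_force: [-0.1, -0.4, -0.4]
opening: 0.001
finger_force: 0.0
```

Run:
```python
from h import *
im=snap('scene','s6'); a=im[150:340,230:480]
cv2.imwrite('pics/c6.png',cv2.resize(a[:,:,::-1],None,fx=3,fy=3,interpolation=cv2.INTER_CUBIC))
s=manip.sense(); print(s['eef_pos'].round(1),s['wrist_force'].round(1),s['dq'].round(3))
print(proj('scene',[[551.5,244.2,115]]).round(1))
hsv=cv2.cvtColor(im,cv2.COLOR_RGB2HSV).astype(int); y=(abs(hsv[...,0]-28)<6)&(hsv[...,1]>180)&(hsv[...,2]>120)
y[:170]=0;y[340:]=0;y[:,:380]=0;y[:,500:]=0; print(np.argwhere(y).mean(0)[::-1])
```

```text
[559.1 281.5 305.2] [-0.2 -0.1  0.2] [-0.003 -0.005  0.001  0.001  0.001  0.002]
[[432.6 280.1]]
[434.05759162 282.46596859]
```

View pics/c6.png

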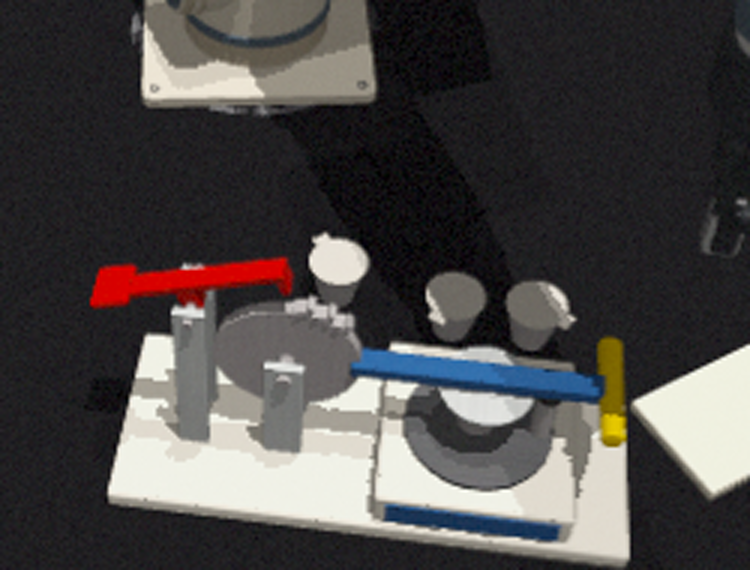

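The picture shows the arm level over the crucible, with the bar at (434,282), 2 to 3 px from where the model puts it when fully down. The pawl is released, the crucibles are standing, and the gripper is clear.

```bash
python3 -c "
from station import manip
print(manip.job_done())"
```

```text
the job is handed in; nothing more can be done
None
```

I pressed the pawl fully down and left it released, pushed the cover arm down onto its stop over the crucible, left everything else standing, and handed the job in at about 11 s with the robot clear.

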